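Show a visitor which book to borrow and where to scan it

ROBOT

A 6-joint arm with a two-finger parallel gripper is mounted at the origin on the work surface. World frame = base frame: x ahead of the robot, y to its left, z up, the work surface at z = 0. Lengths are in mm, angles in rad, forces in N, time in s.
With the tool pointing down it reaches from about 275 to 850 mm from the base axis. Payload 5.2 kg.
Tool frame: the origin (TCP) lies at the very end of the fingers, on their centre line; the grasp point (between the pads) lies 19 mm behind it (robot.grip_depth is the distance from the TCP to the grasp point, in mm); z points along the fingers, y is the direction in which the jaws open and shut (so a half turn about z gives the same grasp; the last joint's range is limited). The gripper opens to 85 mm and grips with 20 to 120 N. Pads are 22 mm wide; open, the fingers measure 114 mm over their backs; the gripper's body (76 mm by 85 mm) begins 54 mm behind the grasp point. The pads swing forward as they close: fully open they stand 13 mm farther back than shut.
Start: joints at [1.12, 0.259, 1.535, -0, 1.348, -0.203], TCP at [134.877, 533.21, 231.31] pointing down, gripper open.
Joint ranges: [-3.14, 3.14], [-0.91, 2.08], [0.19, 2.58], [-1.22, 4.36], [0.22, 2.71], [-3.12, 3.12]. Speed limits (rad/s): [2.57, 2.57, 3.14, 3.14, 3.14, 3.14].

INTERFACE

Orientations are given as a unit quaternion [x, y, z, w].
In Python, from station import telemetry, cams, robot, finder gives the robot as it stands.
- The arm moves only by the shell command python3 -m crank 'ROWS' [FORCE]. ROWS is a JSON object of lists of equal length, an entry for each row: "gripper": the finger opening in cm, from 0 to 8.54; "slide": the shift along the tool's x, y, z in cm, a list of three; "rot": the turn, a rotation vector about the tool's x, y, z in degrees, a list of three. In form: {"gripper": [gripper, ...], "slide": [[tx, ty, tz], ...], "rot": [[ax, ay, az], ...]}. A call has 1 to 5 rows; each row is the pose to reach, as a shift and turn from the pose commanded when the call began, along the tool's axes at that moment; what a row does not reach only later rows make up. A row lasts 1/10 s, in which the tool goes at most 50 mm and 8.59 degrees, less where a joint would pass 70% of its speed; a pose out of reach is approached as far as the arm can. A call with a gripper value outside its range is refused whole. The fingers move at their own pace and stop on an object; FORCE is the grip in N (left out, the last holds). Time passes only in rows, so rows that repeat a pose let the fingers close. It gives the time, the measured TCP pose, the force and the opening at its end, in the units of the state.
- telemetry.sense(): the state, without advancing time (a new reading comes with each control period).
- cams.camera(name): name is "scene" or "side" or "wrist"; returns (picture, depth): 420x560x3 uint8, red, green, blue; 420x560 float32, mm along the optical axis (not along the pixel's ray), 0 where there is no reading.
- cams.get_calibration(name): a dict with "mtx" (3x3 intrinsics, pixels), "rvec" (rotation vector, rad) and "tvec" (3), from world to camera coordinates, as OpenCV has them; the wrist camera has in their place "hand_eye" (4x4, takes a point from camera to tool coordinates, whose origin is the TCP and whose axes are the flange's). Camera axes: x right, y down, z forward; pixel columns grow to the right and rows downward; lengths in mm; the calibration is good to about 2 mm. The wrist camera is an equidistant fisheye: a pixel r from the principal point sees the ray r / f radians off the axis. A picture is of the moment at which its call begins: read the wrist's pose just before it. get_calibration takes no time and is no camera call.
- robot.sign_off(): hands the job in, once; it reports no verdict.
Trained networks look in the newest picture that a camera, given by its name, has taken for a name from the list of things; names that differ only in an ending like _2 or _b are one class to them, and where a whole thing is asked for, a point or a joint stands for the part that bears it (a point fixed in the world has none). Each returns a list of dicts, best first, with "confidence" (0 to 1); they miss things now and then, are a little off and sometimes report something else, mostly with a low value. They report only what shows in the picture. A call takes as long as a camera call. They do not tell look-alikes from the thing itself.
- finder.trace(camera, target): "mask" (420x560 bool, what is visible of it).
- finder.place_of(camera, target): "point" ([x, y, z] in mm, in the coordinates of the camera as it stood for that picture, good to about 4 mm: a listed point, or the origin of a listed thing).
The state is a dict: "time": time; "joint_pos": joint angles; "joint_velocities": joint speeds; "joint_efforts": joint torques, N m; "eef_pos": TCP position; "ee_rot": TCP orientation; "contact_force": force on the tool from outside, world axes, zero at the start; "moment": the same for the moment, N m; "grip_width": finger opening in mm.
Only numpy, scipy, OpenCV 4.12 (cv2) and the standard library are available. Lean on these libraries where they do the work, as an engineer would, in place of code of your own. Each camera call takes 0.05 s, during which the arm holds its last target.

TASK

Show a visitor at the library counter how to borrow the smallest of the three books on display: with the hand straight above it and the fingertips about 2 cm over the middle of its cover, point at it and stay there for two seconds; then point in the same way at the middle of the round scan plate on the checkout reader and stay there for two seconds. Then draw the hand at least 20 cm away from both. Touch nothing at all: the books and desk things stay where they are, and do not point at the other two books.

Things in the scene. Friction and masses are not known exactly. Their poses are not given: they have to be found in the camera images.
- small_book_top (a point): The smallest book: blue cloth cover with a blank paper title panel; 90 x 120 mm (its x and y), 14 mm thick, lying loose on a plain wooden riser 45 mm high with nearly the same outline. This point is the middle of its upper cover, 59 mm above the counter; z up, y across the cover towards the spine
- medium_book_top (a point): The middle-sized book, same blue cloth and blank paper title panel; 115 x 150 mm (its x and y), 16 mm thick, lying loose on a plain wooden riser 20 mm high with nearly the same outline. This point is the middle of its upper cover, 36 mm above the counter; z up, y across the cover towards the spine
- large_book_top (a point): The largest book, same blue cloth and blank paper title panel; 135 x 185 mm (its x and y), 18 mm thick, lying loose on a plain wooden riser 70 mm high with nearly the same outline. This point is the middle of its upper cover, 88 mm above the counter; z up, y across the cover towards the spine
- scan_plate (a point): The round scan plate of the checkout reader: a black disc with a thin grey ring, 76 mm across. This point is the middle of its upper face, 28 mm above the counter; z up. The reader is a white slab fixed to the counter, 100 x 160 mm (x, y), turned any way round, and 24 mm high; the disc lies 36 mm from the slab's middle towards this point's +y, and a slightly sloping screen, at most 50 mm high, with three small keys, lies on the -y half
- pen_pot: A white pot with pens, 68 mm across, 122 mm high with the pens, standing loose; origin at the middle of its foot
- stamp: A dark wooden hand stamp with a round knob, 44 mm across, 78 mm high, standing loose; origin at the middle of its foot
- card_holder: A clear plastic card stand with a plain card in it, 75 x 120 mm (x, y) and 153 mm high, standing loose; origin at the middle of its foot
Things that resemble listed ones, but are neither listed nor needed, are in the scene too. What is shaped like the part that bears scan_plate but green is not meant.

How it is judged:
By the outcome, as a careful person would: the job done as asked, in the order asked, and still so for the second after the job is handed in, with the robot touching nothing.
It also fails if it takes over 48 s, if anything falls off the work surface, if the arm or the gripper's body presses on something with over 40 N, if the wrist force passes 120 N, or if a joint passes its speed limit or range.

## Working session

There is one attempt and no reset: what is moved stays moved. The work goes in short steps, Python scripts to look and compute and a shell command to move; the robot and the scene stay as the last step left them, time stands still between calls to the robot, and variables do not carry over. Pictures are saved under pics/ and viewed, and the job is handed in when it is done.

```bash
ls; mkdir -p pics
python3 - <<'E'
from station import telemetry, cams, robot, finder
import cv2
s=telemetry.sense(); print(s['time'],s['eef_pos'],s['ee_rot'],s['grip_width'])
for n in ['scene','side']:
    p,d=cams.camera(n); cv2.imwrite(f'pics/{n}0.png',p[:,:,::-1])
    import numpy as np; np.savez(f'{n}0.npz',p=p,d=d)
    c=cams.get_calibration(n); print(n,c)
    for t in ['small_book_top','scan_plate','medium_book_top','large_book_top','pen_pot','stamp','card_holder']:
        r=finder.place_of(n,t)
        R=cv2.Rodrigues(np.array(c['rvec'],float))[0]
        for q in r:
            pc=np.array(q['point']); w=R.T@(pc-np.array(c['tvec']).ravel()); uv=np.array(c['mtx'])@pc; uv=uv[:2]/uv[2]
            print(n,t,round(q['confidence'],2),w.round(0),uv.round(0))
print(telemetry.sense()['time'])
E
```

```text
pics
0.0 [134.63578656 532.73440729 230.47279287] [ 1.23578668e-01  9.92334365e-01 -8.55551561e-04 -2.98947036e-04] 85.50123828283057
scene {'mtx': array([[516.37567481,   0.        , 278.80074304],
       [  0.        , 516.37567481, 199.85062076],
       [  0.        ,   0.        ,   1.        ]]), 'rvec': array([ 2.18242951,  0.8660572 , -0.38994572]), 'tvec': array([-449.38293939, -221.07694536, 1741.34651789])}
scene small_book_top 0.78 [441. 163.  57.] [273. 154.]
scene small_book_top 0.49 [ 456. -415.   -1.] [117. 278.]
scene scan_plate 0.81 [852.  14.  25.] [350. 258.]
scene medium_book_top 0.93 [627. 177.  36.] [323. 184.]
scene large_book_top 0.65 [ 452. -185.   87.] [184. 206.]
scene pen_pot 0.91 [588.   8.  -3.] [272. 217.]
scene stamp 0.64 [ 461. -416.   -2.] [118. 280.]
scene card_holder 0.56 [523. 465.   0.] [354. 137.]
side {'mtx': array([[417.24093519,   0.        , 279.49661048],
       [  0.        , 417.24093519, 207.75120981],
       [  0.        ,   0.        ,   1.        ]]), 'rvec': array([ 2.40787041, -0.13159724,  0.04301379]), 'tvec': array([-612.84128803,  115.92980956, 1364.16517159])}
side small_book_top 0.95 [445. 166.  59.] [226. 184.]
side scan_plate 0.71 [ 660. -178.   30.] [300. 265.]
side scan_plate 0.55 [854.  13.  25.] [349. 213.]
side medium_book_top 0.67 [626. 181.  29.] [277. 183.]
side large_book_top 0.73 [530. 468.  -2.] [246. 141.]
side large_book_top 0.64 [ 447. -180.   84.] [228. 262.]
side pen_pot 0.7 [593.  13.   1.] [272. 224.]
side stamp 0.7 [ 458. -420.   -3.] [238. 353.]
side card_holder 0.9 [531. 467.  -3.] [247. 142.]
0.8
```

View pics/scene0.png

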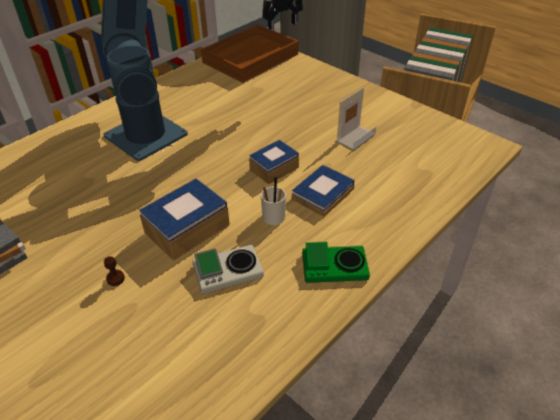

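View pics/side0.png

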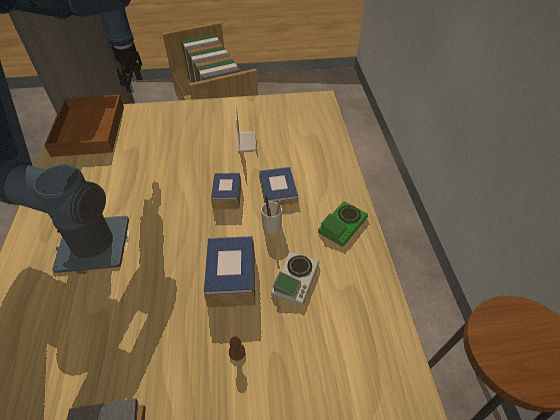

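Run:
```python
import numpy as np,cv2
a=np.load('side0.npz')['p'];b=np.load('scene0.npz')['p']
f=lambda p,x,y:cv2.resize(p[y:y+100,x:x+133],None,fx=3,fy=3,interpolation=cv2.INTER_CUBIC)
cv2.imwrite('pics/crop0.png',np.vstack([np.hstack([f(a,180,130),f(a,270,190)]),np.hstack([f(b,230,110),f(b,280,215)])])[:,:,::-1])
```

```text
(no output)
```

View pics/crop0.png

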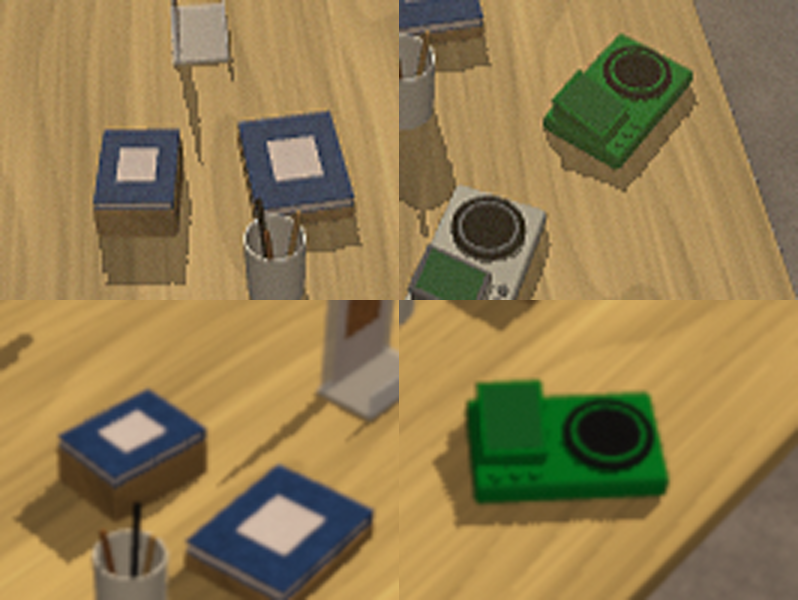

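The smallest book is the blue one at scene (273,155) / side (226,184). The look-alikes are the medium book at scene (323,185) and the large book at scene (184,206). The white reader's disc is at scene (241,261) / side (300,265); the green reader at scene (350,260) is not the one meant. Next I measure both targets with depth.

```bash
cat > h.py <<'E'
import numpy as np,cv2
from station import cams
def cloud(n,p,d):
    c=cams.get_calibration(n);R=cv2.Rodrigues(np.array(c['rvec'],float))[0];K=c['mtx']
    v,u=np.mgrid[:420,:560]
    pc=np.stack([(u-K[0,2])/K[0,0]*d,(v-K[1,2])/K[1,1]*d,d],-1)
    return (pc-np.array(c['tvec']).ravel())@R
E
python3 - <<'E'
from h import *
for n in ['scene','side']:
    z=np.load(n+'0.npz');p,d=z['p'].astype(int),z['d'];w=cloud(n,z['p'],d)
    def rep(name,cx,cy,r,lo,hi,extra):
        m=(d>0)&(np.hypot(w[...,0]-cx,w[...,1]-cy)<r)&(w[...,2]>lo)&(w[...,2]<hi)&extra
        q=w[m]; 
        if len(q)<10: print(n,name,len(q));return
        (c,s,a)=cv2.minAreaRect(q[:,:2].astype(np.float32)); print(n,name,len(q),'z',np.median(q[:,2]).round(1),'rect',np.round(c,1),np.round(s),round(a,1))
    T=np.ones(d.shape,bool)
    rep('small',443,164,85,50,68,T);rep('med',627,179,105,28,46,T);rep('large',450,-183,125,78,98,T)
    dark=(p.max(-1)<75)
    rep('disc',660,-178,50,20,36,dark); rep('reader',645,-205,110,15,60,T)
    rep('pot',590,10,45,30,140,T)
E
```

```text
scene small 805 z 58.6 rect [440.2 163. ] [126.  98.] 82.5
scene med 1443 z 36.0 rect [627.9 176.6] [120. 157.] 3.1
scene large 2639 z 87.6 rect [ 447.6 -185.7] [188. 142.] 86.8
scene disc 543 z 28.2 rect [ 658.3 -179.9] [75. 71.] 20.5
scene reader 2189 z 26.8 rect [ 641.8 -211.4] [160. 105.] 62.1
scene pot 694 z 67.4 rect [589.4   8.7] [66. 72.] 28.5
side small 661 z 58.2 rect [443.4 163.5] [123.  90.] 84.2
side med 975 z 35.4 rect [629.6 178.5] [115. 159.] 3.8
side large 2571 z 87.1 rect [ 449.7 -184.3] [188. 135.] 86.7
side disc 340 z 27.7 rect [ 658.7 -178.3] [76. 70.] 83.1
side reader 1559 z 26.5 rect [ 641.5 -210. ] [161. 101.] 62.8
side pot 463 z 67.4 rect [590.1   9.9] [71. 66.] 88.2
```

```bash
cat >> h.py <<'E'
from scipy.spatial.transform import Rotation as Ro
from station import telemetry
def go(t):
    s=telemetry.sense();R=Ro.from_quat(s['ee_rot'])
    dn=R.as_matrix()[:,2]
    print('t',round(s['time'],2),'pos',np.round(s['eef_pos'],1),'zaxis',dn.round(4),'grip',round(s['grip_width'],1),'F',np.round(s['contact_force'],1),'vel',np.abs(s['joint_velocities']).max().round(3),'slide cm',(R.inv().apply(np.array(t)-s['eef_pos'])/10).round(2))
E
python3 -c "
from h import *
go([442.5,163.5,231])"
```

```text
t 0.8 pos [134.9 533.2 231.3] zaxis [-0.  0. -1.] grip 85.6 F [ 0.3  0.9 -0.4] vel 0.002 slide cm [-3.889e+01 -2.830e+01  3.000e-02]
```

```bash
python3 -m crank '{"gripper":[0,0,0,0,0],"slide":[[-2,-1.4,0],[-5,-3.6,0],[-8.6,-6.3,0],[-12.2,-8.9,0],[-15.9,-11.6,0]],"rot":[[0,0,0],[0,0,0],[0,0,0],[0,0,0],[0,0,0]]}' 20
python3 -m crank '{"gripper":[0,0,0,0,0],"slide":[[-3.6,-2.6,0],[-7.2,-5.2,0],[-10.8,-7.8,0],[-14.4,-10.4,0],[-18,-13.1,0]],"rot":[[0,0,0],[0,0,0],[0,0,0],[0,0,0],[0,0,0]]}'
python3 -c "
from h import *
go([442.5,163.5,180])"
```

```text
time: 1.3
eef_pos: [261.3, 380.6, 231.5]
ee_rot: [0.123, 0.992, 0.0, 0.0]
contact_force: [0.0, 1.0, -0.7]
grip_width: 12.6
time: 1.8
eef_pos: [403.9, 209.1, 231.6]
ee_rot: [0.124, 0.992, 0.0, 0.0]
contact_force: [1.6, 0.8, 0.0]
grip_width: 0.3
t 1.8 pos [403.9 209.1 231.6] zaxis [ 8.e-04  4.e-04 -1.e+00] grip 0.3 F [1.6 0.8 0. ] vel 0.946 slide cm [-4.85 -3.48  5.16]
```

```bash
python3 -m crank '{"gripper":[0,0,0,0,0],"slide":[[-2.5,-1.8,1],[-4,-3,2.5],[-5,-3.6,4],[-5,-3.6,5],[-5,-3.6,5]],"rot":[[0,0,0],[0,0,0],[0,0,0],[0,0,0],[0,0,0]]}'
python3 - <<'E'
from h import *
from station import finder
go([442.5,163.5,79])
s=telemetry.sense();p,d=cams.camera('wrist');cv2.imwrite('pics/wrist1.png',p[:,:,::-1])
c=cams.get_calibration('wrist');print(c)
H=np.array(c['hand_eye']);R=Ro.from_quat(s['ee_rot'])
for r in finder.place_of('wrist','small_book_top'):
    q=H[:3,:3]@np.array(r['point'])+H[:3,3]; print(r['confidence'],R.apply(q)+s['eef_pos'])
E
```

```text
time: 2.3
eef_pos: [441.3, 163.4, 179.9]
ee_rot: [0.124, 0.992, -0.0, -0.002]
contact_force: [-0.7, -0.4, 0.3]
grip_width: 0.0
t 2.3 pos [441.3 163.4 179.9] zaxis [-3.4e-03 -1.0e-04 -1.0e+00] grip 0.0 F [-0.7 -0.4  0.3] vel 0.026 slide cm [-0.14  0.05 10.09]
{'mtx': array([[325.1922621 ,   0.        , 281.63879482],
       [  0.        , 325.1922621 , 212.01925137],
       [  0.        ,   0.        ,   1.        ]]), 'hand_eye': array([[-6.95551961e-05, -9.47276540e-01, -3.20417152e-01,
         8.28444063e+01],
       [ 9.99999728e-01,  1.69415206e-04, -7.17933563e-04,
        -1.65299912e+00],
       [ 7.34365160e-04, -3.20417115e-01,  9.47276271e-01,
        -1.42385864e+02],
       [ 0.00000000e+00,  0.00000000e+00,  0.00000000e+00,
         1.00000000e+00]])}
0.95 [442.44988727 162.62515399  63.11721757]
```

View pics/wrist1.png

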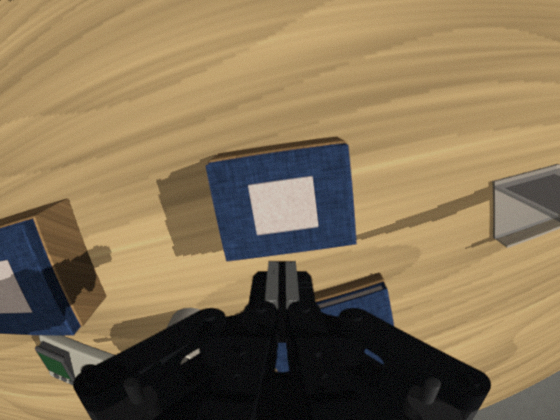

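The wrist view shows the small book centred at (282,205), with its panel under the fingers. The network reads (442,163), which agrees with depth. Descending.

```bash
python3 -m crank '{"gripper":[0,0,0,0,0],"slide":[[0,0,2],[0,0,5],[0,0,7.5],[0,0,9.4],[0,0,10.2]],"rot":[[0,0,0],[0,0,0],[0,0,0],[0,0,0],[0,0,0]]}'
python3 -m crank '{"gripper":[0,0,0,0,0],"slide":[[0,0,0],[0,0,0],[0,0,0],[0,0,0],[0,0,0]],"rot":[[0,0,0],[0,0,0],[0,0,0],[0,0,0],[0,0,0]]}'
python3 -c "
from h import *
go([442.5,163,78.6])
p,d=cams.camera('side');cv2.imwrite('pics/side2.png',cv2.resize(p[110:250,150:340],None,fx=4,fy=4)[:,:,::-1])"
```

```text
time: 2.9
eef_pos: [441.6, 164.2, 78.6]
ee_rot: [0.123, 0.992, -0.0, -0.001]
contact_force: [-0.1, 0.3, 0.2]
grip_width: 0.1
time: 3.4
eef_pos: [443.0, 163.5, 80.0]
ee_rot: [0.124, 0.992, 0.0, 0.001]
contact_force: [0.0, -0.1, 0.4]
grip_width: 0.0
t 3.4 pos [443.  163.5  80. ] zaxis [ 1.4e-03  1.0e-04 -1.0e+00] grip 0.0 F [ 0.  -0.1  0.4] vel 0.005 slide cm [ 0.04 -0.06  0.14]
```

View pics/side2.png

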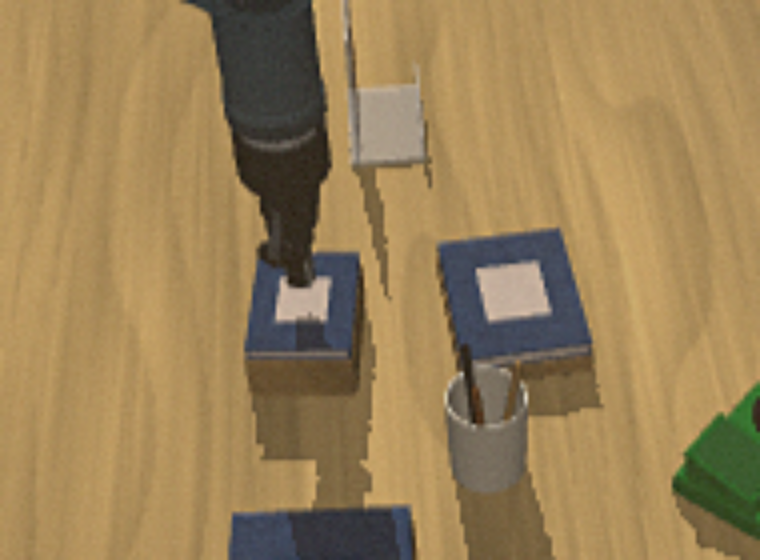

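The fingertip (crop 298,285) is hovering over the panel of the small book without touching it. I hold there for a bit more than 2 s.

```bash
for i in 1; do :; done
python3 -m crank '{"gripper":[0,0,0,0,0],"slide":[[0,0,0.1],[0,0,0.1],[0,0,0.1],[0,0,0.1],[0,0,0.1]],"rot":[[0,0,0],[0,0,0],[0,0,0],[0,0,0],[0,0,0]]}'
python3 -m crank '{"gripper":[0,0,0,0,0],"slide":[[0,0,0],[0,0,0],[0,0,0],[0,0,0],[0,0,0]],"rot":[[0,0,0],[0,0,0],[0,0,0],[0,0,0],[0,0,0]]}'
python3 -m crank '{"gripper":[0,0,0,0,0],"slide":[[0,0,0],[0,0,0],[0,0,0],[0,0,0],[0,0,0]],"rot":[[0,0,0],[0,0,0],[0,0,0],[0,0,0],[0,0,0]]}'
python3 -m crank '{"gripper":[0,0,0,0,0],"slide":[[0,0,0],[0,0,0],[0,0,0],[0,0,0],[0,0,0]],"rot":[[0,0,0],[0,0,0],[0,0,0],[0,0,0],[0,0,0]]}'
python3 -m crank '{"gripper":[0,0,0,0,0],"slide":[[0,0,0],[0,0,0],[0,0,0],[0,0,0],[0,0,0]],"rot":[[0,0,0],[0,0,0],[0,0,0],[0,0,0],[0,0,0]]}'
python3 -m crank '{"gripper":[0,0,0,0,0],"slide":[[0,0,0],[0,0,0],[0,0,0],[0,0,0],[0,0,0]],"rot":[[0,0,0],[0,0,0],[0,0,0],[0,0,0],[0,0,0]]}'
python3 -m crank '{"gripper":[0,0,0,0,0],"slide":[[0,0,-2],[0,0,-5],[0,0,-9],[0,0,-13],[0,0,-17]],"rot":[[0,0,0],[0,0,0],[0,0,0],[0,0,0],[0,0,0]]}'
python3 -c "
from h import *
go([658.7,-178.5,250])"
```

```text
time: 3.95
eef_pos: [442.6, 163.4, 78.3]
ee_rot: [0.124, 0.992, -0.0, -0.0]
contact_force: [0.3, -0.7, 0.3]
grip_width: 0.3
time: 4.45
eef_pos: [442.6, 163.4, 78.3]
ee_rot: [0.124, 0.992, 0.0, 0.0]
contact_force: [0.3, 0.3, 0.0]
grip_width: -0.4
time: 4.95
eef_pos: [442.6, 163.4, 78.3]
ee_rot: [0.124, 0.992, -0.0, -0.0]
contact_force: [-0.1, 0.2, -0.7]
grip_width: -0.0
time: 5.45
eef_pos: [442.6, 163.4, 78.3]
ee_rot: [0.124, 0.992, 0.0, 0.0]
contact_force: [0.2, 0.3, -0.2]
grip_width: -0.1
time: 5.95
eef_pos: [442.6, 163.4, 78.3]
ee_rot: [0.124, 0.992, -0.0, -0.0]
contact_force: [0.3, 0.2, -0.1]
grip_width: 0.1
time: 6.45
eef_pos: [442.6, 163.5, 78.3]
ee_rot: [0.124, 0.992, 0.0, -0.0]
contact_force: [1.2, -0.4, 0.4]
grip_width: 0.0
time: 6.95
eef_pos: [442.2, 163.4, 249.9]
ee_rot: [0.124, 0.992, -0.0, -0.0]
contact_force: [0.5, -0.7, -0.3]
grip_width: -0.2
t 6.95 pos [442.2 163.4 249.9] zaxis [-1.e-04 -0.e+00 -1.e+00] grip -0.2 F [ 0.5 -0.7 -0.3] vel 0.956 slide cm [-2.937e+01 -2.784e+01 -1.000e-02]
```

```bash
python3 -m crank '{"gripper":[0,0,0,0,0],"slide":[[-1.5,-1.4,0],[-4.4,-4.2,0],[-7.6,-7.2,0],[-10.8,-10.2,0],[-14,-13.3,0]],"rot":[[0,0,0],[0,0,0],[0,0,0],[0,0,0],[0,0,0]]}'
python3 -m crank '{"gripper":[0,0,0,0,0],"slide":[[-3.2,-3,0],[-6.4,-6.1,0],[-9.6,-9.1,0],[-12.6,-12,0],[-14.6,-13.8,0]],"rot":[[0,0,0],[0,0,0],[0,0,0],[0,0,0],[0,0,0]]}'
python3 -m crank '{"gripper":[0,0,0,0,0],"slide":[[-0.7,-0.7,0],[-0.7,-0.7,2],[-0.7,-0.7,5],[-0.7,-0.7,7],[-0.7,-0.7,8]],"rot":[[0,0,0],[0,0,0],[0,0,0],[0,0,0],[0,0,0]]}'
python3 - <<'E'
from h import *
from station import finder
go([658.7,-178.5,48])
s=telemetry.sense();p,d=cams.camera('wrist');cv2.imwrite('pics/wrist2.png',p[:,:,::-1])
c=cams.get_calibration('wrist')
H=np.array(c['hand_eye']);R=Ro.from_quat(s['ee_rot'])
for r in finder.place_of('wrist','scan_plate'):
    q=H[:3,:3]@np.array(r['point'])+H[:3,3]; print(r['confidence'],R.apply(q)+s['eef_pos'])
E
```

```text
time: 7.45
eef_pos: [546.3, -1.2, 248.4]
ee_rot: [0.123, 0.992, 0.0, 0.0]
contact_force: [0.4, 1.2, 0.8]
grip_width: 0.2
time: 7.95
eef_pos: [654.2, -172.5, 247.5]
ee_rot: [0.125, 0.992, -0.0, -0.0]
contact_force: [0.7, -0.0, 0.1]
grip_width: 0.2
time: 8.45
eef_pos: [656.9, -176.4, 165.9]
ee_rot: [0.123, 0.992, 0.001, -0.002]
contact_force: [0.2, 0.8, -0.3]
grip_width: 0.0
t 8.45 pos [ 656.9 -176.4  165.9] zaxis [-0.0039  0.002  -1.    ] grip 0.0 F [ 0.2  0.8 -0.3] vel 0.183 slide cm [-0.27 -0.17 11.79]
0.74 [ 653.52099412 -178.48692955   28.03101053]
0.59 [854.38091213   8.24572714  28.36003559]
```

View pics/wrist2.png

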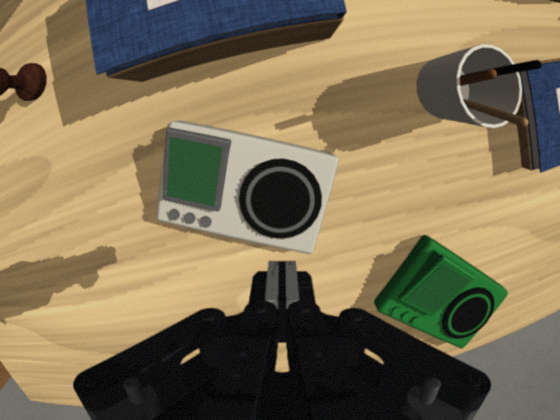

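The wrist view shows the white reader with its disc at (281,198); the green reader at (440,290) is off to the side. The network's x is 5 mm off the depth value, and the arm was still settling in that picture, so I check again with a settled ray.

Run:
```python
from h import *
s=telemetry.sense();p,d=cams.camera('wrist')
go([658.7,-178.5,48])
g=p.max(-1);m=(g<45).astype(np.uint8);m[255:]=0;m[:150]=0;m[:,:230]=0;m[:,335:]=0
n,l,st,ce=cv2.connectedComponentsWithStats(m);i=1+st[1:,4].argmax();print(st[i],ce[i])
c=cams.get_calibration('wrist');K=c['mtx'];H=np.array(c['hand_eye']);R=Ro.from_quat(s['ee_rot'])
x=st[i];u,v=x[0]+x[2]/2,x[1]+x[3]/2
for uu,vv in [(u,v),ce[i]]:
    a=np.array([uu-K[0,2],vv-K[1,2]])/K[0,0];r=np.hypot(*a)
    ray=np.r_[a/r*np.sin(r),np.cos(r)]
    o=R.apply(H[:3,3])+s['eef_pos'];dd=R.apply(H[:3,:3]@ray);print(o+dd*(28-o[2])/dd[2])
```

```text
t 8.6 pos [ 658.2 -177.3  168.4] zaxis [-7.e-04  4.e-04 -1.e+00] grip 0.0 F [-0.  -0.5  0.2] vel 0.035 slide cm [-0.08 -0.11 12.04]
[ 251  171   59   57 2591] [280.23118487 198.7753763 ]
[ 656.56340549 -179.436178     28.        ]
[ 655.8447771  -179.50383994   28.        ]
```

All estimates agree within about 2 mm. Descending and holding for more than 2 s.

```bash
python3 -m crank '{"gripper":[0,0,0,0,0],"slide":[[0,0,3],[0,0,6.5],[0,0,9.3],[0,0,11.2],[0,0,12]],"rot":[[0,0,0],[0,0,0],[0,0,0],[0,0,0],[0,0,0]]}'
python3 -m crank '{"gripper":[0,0,0,0,0],"slide":[[0,0,0],[0,0,0],[0,0,0],[0,0,0],[0,0,0]],"rot":[[0,0,0],[0,0,0],[0,0,0],[0,0,0],[0,0,0]]}'
python3 -c "
from h import *
go([657.9,-178.6,48])
p,d=cams.camera('side');cv2.imwrite('pics/side3.png',cv2.resize(p[180:320,190:380],None,fx=4,fy=4)[:,:,::-1])"
```

```text
time: 9.1
eef_pos: [658.3, -177.6, 47.7]
ee_rot: [0.123, 0.992, 0.0, -0.0]
contact_force: [-0.8, 0.4, -1.1]
grip_width: 0.2
time: 9.6
eef_pos: [658.9, -178.1, 49.3]
ee_rot: [0.124, 0.992, -0.0, 0.001]
contact_force: [0.1, -0.1, -0.3]
grip_width: -0.1
t 9.6 pos [ 658.9 -178.1   49.3] zaxis [ 1.3e-03 -6.0e-04 -1.0e+00] grip -0.1 F [ 0.1 -0.1 -0.3] vel 0.006 slide cm [ 0.08 -0.07  0.13]
```

View pics/side3.png

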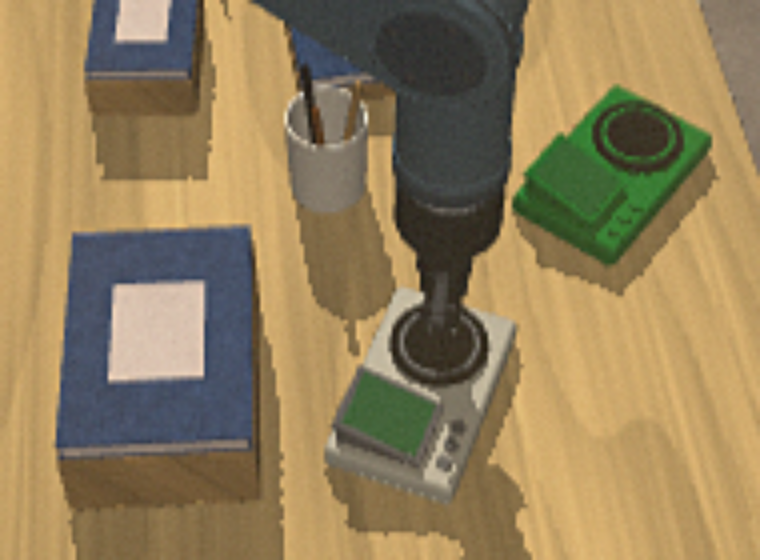

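The fingertip (crop 440,340) is just above the middle of the black disc on the white reader. I hold, then rise.

```bash
python3 -m crank '{"gripper":[0,0,0,0,0],"slide":[[0,0,0],[0,0,0],[0,0,0],[0,0,0],[0,0,0]],"rot":[[0,0,0],[0,0,0],[0,0,0],[0,0,0],[0,0,0]]}'
python3 -m crank '{"gripper":[0,0,0,0,0],"slide":[[0,0,0],[0,0,0],[0,0,0],[0,0,0],[0,0,0]],"rot":[[0,0,0],[0,0,0],[0,0,0],[0,0,0],[0,0,0]]}'
python3 -m crank '{"gripper":[0,0,0,0,0],"slide":[[0,0,0],[0,0,0],[0,0,0],[0,0,0],[0,0,0]],"rot":[[0,0,0],[0,0,0],[0,0,0],[0,0,0],[0,0,0]]}'
python3 -m crank '{"gripper":[0,0,0,0,0],"slide":[[0,0,0],[0,0,0],[0,0,0],[0,0,0],[0,0,0]],"rot":[[0,0,0],[0,0,0],[0,0,0],[0,0,0],[0,0,0]]}'
python3 -m crank '{"gripper":[0,0,0,0,0],"slide":[[0,0,0],[0,0,0],[0,0,0],[0,0,0],[0,0,0]],"rot":[[0,0,0],[0,0,0],[0,0,0],[0,0,0],[0,0,0]]}'
python3 -m crank '{"gripper":[0,0,0,0,0],"slide":[[0,0,-2],[0,0,-5],[0,0,-9],[0,0,-13],[0,0,-17]],"rot":[[0,0,0],[0,0,0],[0,0,0],[0,0,0],[0,0,0]]}'
python3 -m crank '{"gripper":[0,0,0,0,0],"slide":[[0,0,-4],[0,0,-7],[0,0,-9],[0,0,-10],[0,0,-10]],"rot":[[0,0,0],[0,0,0],[0,0,0],[0,0,0],[0,0,0]]}'
python3 -m crank '{"gripper":[0,0,0,0,0],"slide":[[0,0,0],[0,0,0],[0,0,0],[0,0,0],[0,0,0]],"rot":[[0,0,0],[0,0,0],[0,0,0],[0,0,0],[0,0,0]]}'
python3 -c "
from h import *
go([658.7,-178.5,310])
p,d=cams.camera('side');cv2.imwrite('pics/side4.png',p[:,:,::-1])"
```

```text
time: 10.15
eef_pos: [658.4, -177.9, 48.3]
ee_rot: [0.124, 0.992, 0.0, -0.0]
contact_force: [0.3, -0.5, 0.8]
grip_width: 0.1
time: 10.65
eef_pos: [658.4, -177.9, 48.3]
ee_rot: [0.124, 0.992, -0.0, 0.0]
contact_force: [-0.1, -0.1, 0.8]
grip_width: 0.2
time: 11.15
eef_pos: [658.5, -177.9, 48.3]
ee_rot: [0.124, 0.992, -0.0, 0.0]
contact_force: [0.4, -0.4, -0.2]
grip_width: -0.1
time: 11.65
eef_pos: [658.5, -177.9, 48.3]
ee_rot: [0.124, 0.992, -0.0, 0.0]
contact_force: [-0.1, -0.1, -0.2]
grip_width: 0.0
time: 12.15
eef_pos: [658.4, -177.9, 48.3]
ee_rot: [0.124, 0.992, 0.0, -0.0]
contact_force: [0.4, -0.2, -0.3]
grip_width: -0.1
time: 12.65
eef_pos: [658.2, -177.9, 219.9]
ee_rot: [0.124, 0.992, 0.0, -0.0]
contact_force: [0.8, -0.3, 0.1]
grip_width: 0.1
time: 13.15
eef_pos: [658.9, -178.1, 319.7]
ee_rot: [0.124, 0.992, -0.0, 0.001]
contact_force: [0.4, 0.1, 0.3]
grip_width: -0.0
time: 13.65
eef_pos: [658.4, -177.9, 317.8]
ee_rot: [0.124, 0.992, 0.0, -0.0]
contact_force: [-0.1, -0.6, -0.0]
grip_width: 0.1
t 13.65 pos [ 658.4 -177.9  317.8] zaxis [-8.e-04  3.e-04 -1.e+00] grip 0.1 F [-0.1 -0.6 -0. ] vel 0.004 slide cm [-0.05 -0.05  0.78]
```

View pics/side4.png

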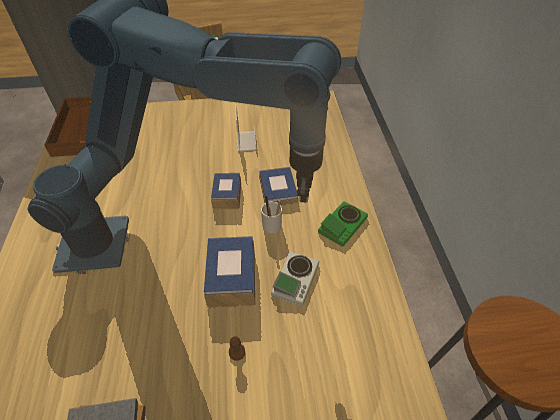

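The hand is raised about 290 mm above the plate, and everything sits at the same pixels as before (small book 226,184; reader 300,265; pot 272,215; stamp 237,350).

```bash
python3 -c "
from station import robot
print(robot.sign_off())"
```

```text
the job is handed in; nothing more can be done
None
```

I pointed at the smallest book and then at the white reader's scan plate, with the fingers shut and pointing straight down, and handed the job in at about 13.7 s.

| Target | Fingertip position (mm) | Height above it | Time held |
|---|---|---|---|
| Smallest book | (442.6, 163.4, 78.3) | about 2 cm | about 3 s |
| Scan plate | (658.4, -177.9, 48.3) | about 2 cm | about 3 s |

- **Withdrawal:** I then raised the hand straight up to z = 318 mm. That is about 29 cm from the plate and further from the book.
- **Contact:** the force readings I took stayed at noise level (about 1 N or less, once 1.6 N mid-travel). The last side picture shows the books, reader, pot, stamp and card stand where they were.
- **Disagreement:** the wrist network put the plate's x 5 mm lower than depth, in a picture taken while the arm was still settling. A settled wrist ray came within about 2–3 mm of the depth value from the two fixed cameras, so I used the depth value.

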